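Flip the stop down and chock a row of round offcuts against it

ROBOT

A 6-joint arm with a two-finger parallel gripper is mounted at the origin on a cart in front of the work surface, level with it; the furniture and walls round the work are solid. World frame = base frame: x ahead of the robot, y to its left, z up, the work surface at z = 0. Lengths are in m, angles in rad, forces in N, time in s.
With the tool pointing down it reaches from about 0.35 to 0.775 m from the base axis. Payload 5.5 kg.
Tool frame: the origin (TCP) lies midway between the tips of the shut fingers; the grasp point (between the pads) lies 19 mm behind it; z points along the fingers, y is the line along which they close (so a half turn about z gives the same grasp; the last joint's range is limited). The gripper opens to 85 mm and grips with 20 to 120 N. Pads are 22 mm wide; open, the fingers measure 114 mm over their backs; the gripper's body (76 mm by 85 mm) begins 54 mm behind the grasp point. The pads swing forward as they close: fully open they stand 13 mm farther back than shut.
Start: joints at [1.085, 0.313, 0.046, 1.304, 0, 1.431], TCP at [0.195, 0.541, 0.231] pointing down, gripper open.
Joint ranges: [-2.76, 2.76], [-0.86, 1.69], [-1.03, 1.26], [-2.2, 2.34], [-1.47, 1.5], [-3.14, 3.14]. Speed limits (rad/s): [2.57, 2.57, 3.14, 3.14, 3.14, 3.14].

INTERFACE

Orientations are given as a unit quaternion [w, x, y, z].
In Python, from workcell import telemetry, imaging, env gives the robot as it stands. The module is installed in compiled form; this text tells all that it offers.
- The arm moves only by the tool step_arm, never from a script. Its argument "moves" is a list of rows, each a list of 3 entries, a list of its own where there are three numbers: the shift along the tool's x, y, z in mm, then the turn, a rotation vector about the tool's x, y, z in rad, then the finger opening in mm, from 0 to 85.4. A call has 1 to 8 rows; each row is the pose to reach, as a shift and turn from the pose commanded when the call began, along the tool's axes at that moment; what a row does not reach only later rows make up. A row lasts 1/12 s, in which the tool goes at most 41.7 mm and 7.16 degrees, less where a joint would pass 70% of its speed; a pose out of reach is approached as far as the arm can. A call with a gripper value outside its range is refused whole. The fingers move at their own pace and stop on an object; "grip_force" is the grip in N (left out, the last holds). Time passes only in rows, so rows that repeat a pose let the fingers close. It gives the time, the measured TCP pose, the force, the opening and the grip force at its end, in the units of the state.
- telemetry.get_state(): the state, without advancing time (a new reading comes with each control period).
- imaging.read_camera(name): name is "scene" or "top" or "wrist"; returns the picture (400x640x3 uint8, red, green, blue); there is no depth.
- imaging.camera_params(name): a dict with "camera_matrix" (3x3 intrinsics, pixels), "pose" (4x4, takes a point from camera to world coordinates). Camera axes: x right, y up, looking along -z (the intrinsics and any distortion apply to the point x, -y, -z); pixel columns grow to the right and rows downward; lengths in m; the calibration is good to about 2 mm. A picture is of the moment at which its call begins: read the wrist's pose just before it. camera_params takes no time and is no camera call; for the wrist camera it gives the pose at the moment of the call.
- env.hand_in(): hands the job in; it is judged then, once.
The state is a dict: "clock": time; "joint_pos": joint angles; "qvel": joint speeds; "tau": joint torques, N m; "tcp_pos": TCP position; "orientation": TCP orientation; "wrist_force": force on the tool from outside, world axes, zero at the start; "ft_torque": the same for the moment, N m; "finger_gap": finger opening in m; "grip_force": force on a finger pad.
Only numpy, scipy, OpenCV 4.12 (cv2) and the standard library are available. Lean on these libraries where they do the work, as an engineer would, in place of code of your own. Each camera call takes 0.05 s, during which the arm holds its last target. There are 200 camera calls.

TASK

Swing the hinged steel stop under the chip guard fully down into the lane. Then take the wooden block and, with its end, push the three round bar offcuts along the lane until the whole row meets the stop, and keep it pressed there for a moment (a light, firm push, no ramming); leave the block lying flat, square and tight behind the last bar, so that the row cannot roll apart. Do not disturb the cup, the piston or the sprocket.

Things in the scene. Friction and masses are not known exactly. Their poses are not given: they have to be found in the camera images.
- stop_rail: Fixed lane: plywood plate, aluminium fence. Origin: bench level, mid-width, 90 mm from the stop's middle. x across the lane (away from the robot at yaw 0), y along it away from the stop, z up. Plate 12 mm thick, x -70 to 85, y -140 to 190 mm. Fence x 55 to 69 mm, top z 54. Front lip x -63 to -55 mm, y -70 to 190, top z 20. The lane between is 110 mm wide, open at its +y end
- guard_edge (a point): Middle of the front lower edge of the chip guard over the stop (clear roof in a dark steel frame, 150 mm deep in x, 112 mm along y, underside 250 mm above the bench; two posts at its far side). Axes as the lane's; the roof runs 150 mm to +x from here. A vertical gripper cannot reach the lowered stop beneath it; one leaning about 40 degrees, its body back towards -x, can
- flag_body (a joint): Swing of the steel stop about a pivot along the lane's y axis. 0: fully down, hanging (a solid end stop); pi/2: its foot points level towards -x; up to 2.0. Stiff hinge (about 0.16 N m, some 3 N at the thumb plate): it stays where it is left
- flag_pivot (a point): Pivot of the stop, in the middle of its thickness (12 mm, along y; a dark bracket holds it from 4 mm beyond its -y face), 95 mm above the bench, at x 0 and y -90 mm of the lane. Axes as the lane's. Hanging down, the stop is a blade in the lane's x-z plane: 50 mm broad foot (x -25 to 25 mm) from 37 to 77 mm below the pivot, 5 mm clear of the base plate, narrower stem above
- flag_thumb (a point): Centre of the flat outer face of the thumb plate on the stop (30 mm along the blade, 34 mm along y, 11 mm to the -y side of the blade's middle). It moves with the stop: its x axis is the inward normal (press along it to lower the stop), y is the lane's y, -z points along the blade to the foot. Hanging down it lies 29 mm to -x of the pivot and 58 mm below it
- stop_face (a point): Fixed point in the lane: centre of where the lowered stop's face meets the first bar, at half the bars' height (28 mm above the bench). Axes as the lane's; the bars lie on its +y side
- bar_a: Round aluminium bar offcut, 32 mm diameter, 90 mm long, 0.19 kg, lying across the lane; nearest the stop. Origin at its centre, x along its axis; it rolls along the lane. Fully home, its centre is 16 mm from the stop face
- bar_b: As bar_a, the middle one (home: 48 mm from the stop face)
- bar_c: As bar_a, the last one, next to the open end of the lane (home: 80 mm from the stop face)
- chock: The wooden block described next; this origin lies at the centre of its underside
- chock_mid (a point): Centre of a loose wooden block 45 x 90 x 22 mm (its x, y, z), 60 g, lying flat on the bench left of the lane. Grasp across the 45 mm; push with a 45 mm end. Home: long axis along the lane, flat on the base plate, in the middle of the lane, its centre 141 mm from the stop face
- cup: Red plastic cup, 57 mm across, 50 mm high, bystander; origin under its centre
- piston: Bare metal piston, 48 mm across, 46 mm high, bystander; origin under its centre
- sprocket: Toothed wheel lying flat, 65 mm across, 16 mm high, bystander; origin under its centre
Mind the look-alikes: they are no part of the job. Leave any red look-alike of the bar_a alone.

How it is judged:
On the way, in this order (a step that is already met when the one before it is completed fails the run):
1. the stop is swung fully down (value of joint flag_body below 0.06 rad), for 0.2 s.
2. the row is pressed against the lowered stop with the block (over 2 N at the stop and at the block) (value of joint flag_body below 0.06 rad and contact force between flag_body and bar_a above 2 N and contact force between chock and bar_c above 2 N), for 0.2 s.
At the end, for the whole second after the job is handed in: Stop fully down (0.06 rad). Bars at rest across the lane (0.12 rad, 15 mm of its middle), first within 2.5 mm of the stop, the others within 4 and 6 mm of home. Block flat on the plate, along the lane (0.12 rad), within 25 mm of its middle and 6 mm of tight behind the row, at rest (value of joint flag_body below 0.06 rad and y of bar_a in the frame of stop_face between 0.012 and 0.0185 m and x of bar_a in the frame of stop_face between -0.015 and 0.015 m and z of each of bar_a, bar_b, bar_c in the frame of stop_face below 0.004 m and angle between the x axis of each of bar_a, bar_b, bar_c and the x axis of stop_face, either way round below 0.12 rad and linear speed of each of bar_a, bar_b, bar_c, chock below 0.01 m/s and y of bar_b in the frame of stop_face between 0.044 and 0.0521 m and x of bar_b in the frame of stop_face between -0.015 and 0.015 m and y of bar_c in the frame of stop_face between 0.076 and 0.0857 m and x of bar_c in the frame of stop_face between -0.015 and 0.015 m and y of chock_mid in the frame of stop_face between 0.137 and 0.147 m and x of chock_mid in the frame of stop_face between -0.025 and 0.025 m and z of chock_mid in the frame of stop_face below 0 m and angle between the y axis of chock_mid and the y axis of stop_face, either way round below 0.12 rad and angle between chock_mid's own z axis and vertical below 0.08 rad); the robot touches nothing.
It fails at once if the stop is rammed: more than 25 N between the first bar and the stop (contact force between flag_body and bar_a above 25 N).
It fails at once if the cup is moved by more than 15 mm (distance of cup from where it was at the start of the episode above 0.015 m).
It fails at once if the piston is moved by more than 15 mm (distance of piston from where it was at the start of the episode above 0.015 m).
It fails at once if the sprocket is moved by more than 15 mm (distance of sprocket from where it was at the start of the episode above 0.015 m).
It also fails if it takes over 64 s, if anything falls off the work surface, if the arm or the gripper's body presses on something with over 40 N, if the wrist force passes 120 N, or if a joint passes its speed limit or range.

## Working session

There is one attempt and no reset: what is moved stays moved. The work goes in short steps, Python scripts to look and compute and a tool call to move; the robot and the scene stay as the last step left them, time stands still between calls to the robot, and variables do not carry over. Pictures are saved under pics/ and viewed, at most 10 in all, crops included, and the job is handed in when it is done.

Besides the shell and the picture viewer there is one more tool, called after "Emit:" as name(argument=value, ...) on one line, values as JSON. step_arm: Moves the arm, as the interface text tells. Its arguments: {"type":"object","properties":{"moves":{"type":"array"},"grip_force":{"type":"number"}},"required":["moves"]}

```bash
mkdir -p pics; cat > h.py <<'E'
import numpy as np, cv2
from scipy.spatial.transform import Rotation as R
from workcell import telemetry, imaging, env
def cam(n):
    p=imaging.camera_params(n); return np.array(p["camera_matrix"]),np.array(p["pose"]),p
def ray(n,uv,z,P=None):
    K,T,_=P or cam(n); d=np.linalg.inv(K)@[uv[0],uv[1],1]; d=T[:3,:3]@(d*[1,-1,-1]); o=T[:3,3]
    return o+d*(z-o[2])/d[2]
def proj(n,X,P=None):
    K,T,_=P or cam(n); c=T[:3,:3].T@(np.array(X)-T[:3,3]); q=K@(c*[1,-1,-1]); return q[:2]/q[2]
def tool():
    s=telemetry.get_state(); q=s["orientation"]; return np.array(s["tcp_pos"]),R.from_quat([q[1],q[2],q[3],q[0]])
def snap(n,f,crop=None,sc=1):
    im=imaging.read_camera(n)
    if crop: im=im[crop[1]:crop[3],crop[0]:crop[2]]
    im=cv2.resize(im,None,fx=sc,fy=sc,interpolation=cv2.INTER_CUBIC)
    cv2.imwrite("pics/"+f,im[:,:,::-1])
E
python3 - <<'E'
from h import *
for n in("scene","top"):
    K,T,p=cam(n); print(n,K.round(1).tolist(),T.round(3).tolist(),[k for k in p])
snap("top","top1.png",sc=1.25); snap("scene","scene1.png",sc=1.25)
s=telemetry.get_state(); print(s["clock"],s["tcp_pos"],s["orientation"],s["finger_gap"])
E
```

```text
scene [[505.5, 0.0, 311.5], [0.0, 505.5, 198.0], [0.0, 0.0, 1.0]] [[0.866, 0.396, -0.307, 0.097], [-0.501, 0.662, -0.558, -0.792], [-0.018, 0.637, 0.771, 1.295], [0.0, 0.0, 0.0, 1.0]] ['camera_matrix', 'pose']
top [[406.2, 0.0, 320.1], [0.0, 406.2, 200.1], [0.0, 0.0, 1.0]] [[-0.023, 0.955, -0.297, 0.206], [-1.0, -0.019, 0.016, 0.028], [0.01, 0.297, 0.955, 1.3], [0.0, 0.0, 0.0, 1.0]] ['camera_matrix', 'pose']
0.1 [0.1946845  0.5405537  0.23050278] [-2.67414895e-04  1.72066622e-01  9.85084968e-01 -7.82133230e-04] 0.08532778658927581
```

View pics/top1.png

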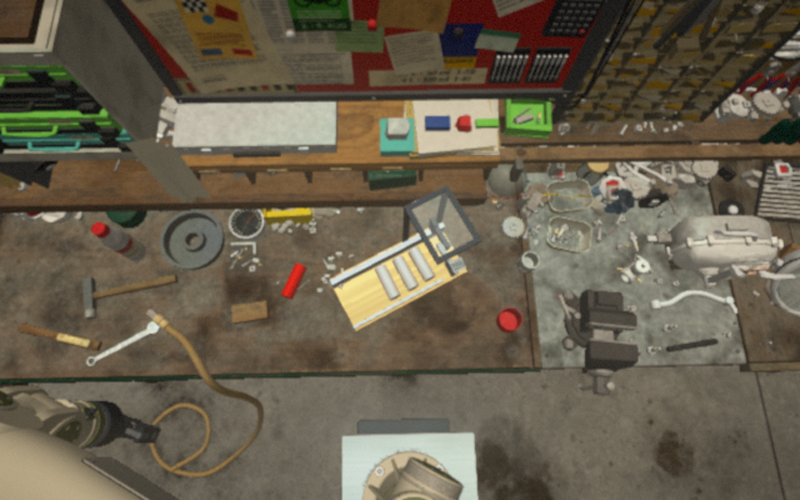

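View pics/scene1.png

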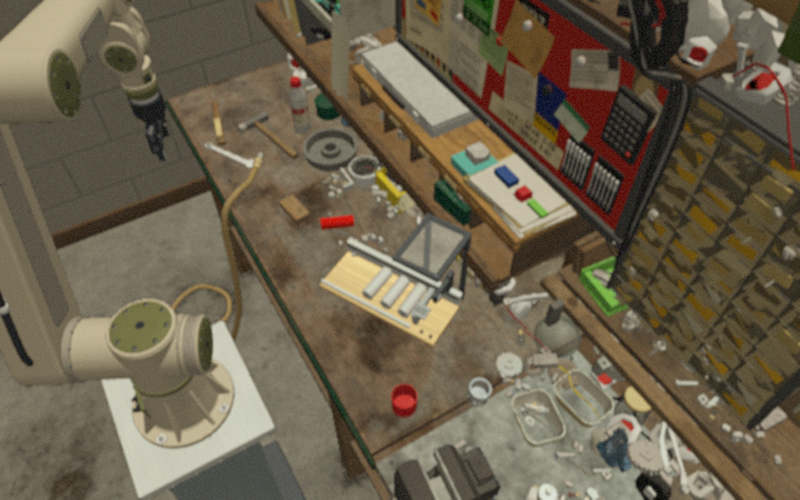

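```bash
python3 - <<'E'
from h import *
snap("top","top2.png",(180,145,440,275),3); snap("scene","scene2.png",(215,155,395,285),4.4)
E
```

```text
(no output)
```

View pics/top2.png

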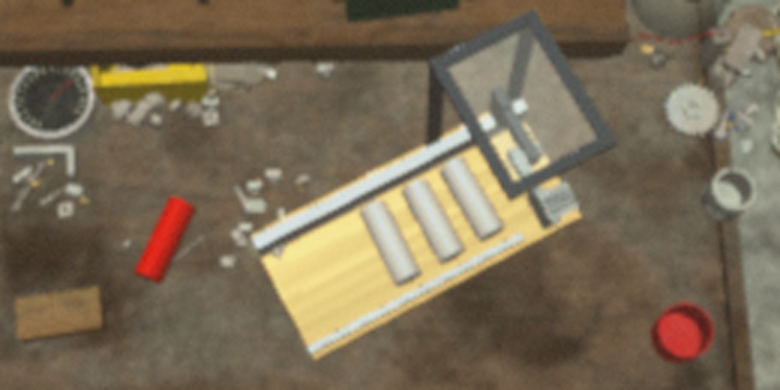

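View pics/scene2.png

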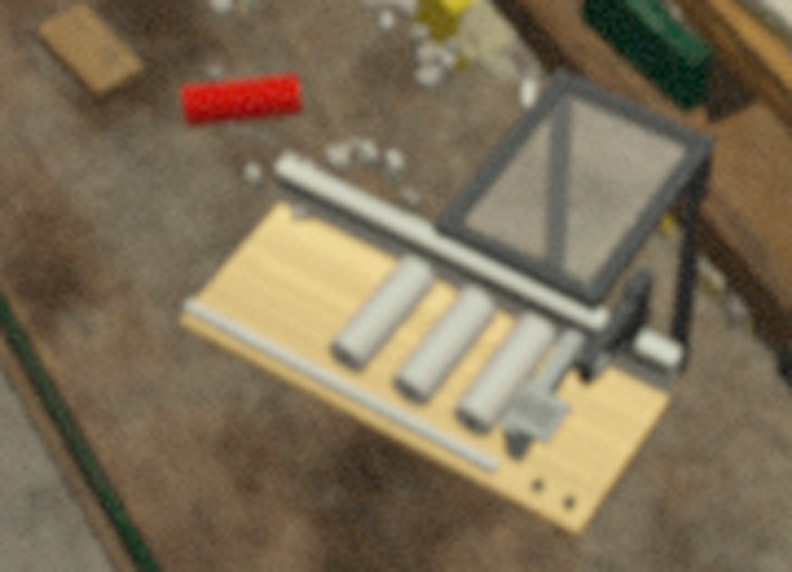

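```bash
cat > fit.py <<'E'
from h import *
from scipy.optimize import least_squares
P={n:cam(n) for n in("top","scene")}
t=lambda u,v:("top",np.array([180+u/3,145+v/3])); s=lambda u,v:("scene",np.array([215+u/4.4,155+v/4.4]))
obs=[(t(310,350),(-59,190,20)),(t(520,237),(-59,-70,20)),(t(257,242),(62,190,54)),(t(580,212),(-70,-140,8)),(t(262,258),(-0+55,190,12)),
 (s(190,303),(-59,190,20)),(s(493,465),(-59,-70,20)),(s(287,160),(62,190,54)),(s(580,526),(-70,-140,8)),(s(672,395),(85,-140,12)),(s(182,320),(-70,190,8)),(s(675,350),(62,-140,54))]
def W(p,X): 
    c,q=np.cos(p[2]),np.sin(p[2]); X=np.array(X)/1000; return np.array([p[0]+c*X[0]-q*X[1],p[1]+q*X[0]+c*X[1],X[2]])
f=lambda p:np.concatenate([proj(o[0],W(p,X),P[o[0]])-o[1] for o,X in obs])
r=least_squares(f,[.45,0,.45],loss="soft_l1"); print("lane",r.x.round(4)); print(f(r.x).reshape(-1,2).round(1).tolist())
L=r.x
def loc(n,uv,z):
    X=ray(n,uv,z/1000,P[n]); c,q=np.cos(L[2]),np.sin(L[2]); d=X[:2]-L[:2]; return (np.array([c*d[0]+q*d[1],-q*d[0]+c*d[1]])*1000).round(1)
if __name__=="__main__":
    for nm,o,z in [("guard mid",t(562,170),255),("guard mid",s(518,262),255),("guard+",t(512,195),255),("guard+",s(440,225),255),
     ("barc",t(390,243),44),("barb",t(434,219),44),("bara",t(472,200),44),
     ("barc0",t(375,207),44),("barc1",t(405,278),40),("bara0",t(455,165),44),("bara1",t(490,235),40),
     ("thumb",t(557,200),124),("thumb",s(541,408),124)]: print(nm,o[0],loc(*o,z))
    print("block", [ray(*o,.022,P[o[0]])[:2].round(4).tolist() for o in [t(15,300),t(98,287),t(103,328),t(20,340),s(40,35),s(88,5),s(143,68),s(97,97)]])
    for nm,a,b,z in [("cup",t(682,330),None,.05),("piston",t(733,190),None,.046),("sprk",t(693,110),None,.016),("red",t(165,240),None,.03)]: print(nm,ray(*a,z,P["top"]).round(3))
E
python3 fit.py
```

```text
lane [ 0.5452 -0.0124  0.48  ]
[[-0.6, -0.6], [0.7, -1.3], [-1.4, 0.1], [0.4, 0.8], [-0.5, -0.4], [-0.9, -0.3], [0.9, -0.1], [-1.7, 0.3], [-0.4, 1.7], [3.9, -6.4], [-0.7, 0.5], [0.6, 1.2]]
guard mid top [-66.8 -82.6]
guard mid scene [-61.  -83.9]
guard+ top [-65.5 -31.5]
guard+ scene [-61.5 -29.8]
barc top [-5.6 63.2]
barb top [-4.9  9.6]
bara top [ -6.  -36.3]
barc0 top [36.9 58.5]
barc1 top [-45.5  66.9]
bara0 top [ 36.9 -39.5]
bara1 top [-48.  -34.8]
thumb top [-64.5 -96.6]
thumb scene [ -65.4 -105.7]
block [[0.4625, 0.439], [0.4747, 0.3522], [0.4307, 0.3445], [0.4199, 0.4306], [0.4213, 0.4237], [0.4677, 0.4343], [0.4761, 0.3494], [0.4324, 0.3402]]
cup [ 0.411 -0.259  0.05 ]
piston [ 0.562 -0.328  0.046]
sprk [ 0.664 -0.301  0.016]
red [0.523 0.282 0.03 ]
```

```bash
cat >> h.py <<'E'
LANE=np.array([.5452,-.0124,.480])
def Rl(): return R.from_euler("z",LANE[2])
def lw(X): return Rl().apply(np.array(X)/1000)+[LANE[0],LANE[1],0]
def wl(X): return Rl().inv().apply(np.array(X)-[LANE[0],LANE[1],0])*1000
def lean(a):
    a=np.radians(a); c,s=np.cos(a),np.sin(a); return Rl()*R.from_matrix(np.array([[-c,0,-s],[0,1,0],[s,0,-c]]).T)
def down(ang): # tool x at world angle ang, z down
    c,s=np.cos(ang),np.sin(ang); return R.from_matrix(np.array([[c,s,0],[s,-c,0],[0,0,-1]]).T)
def delta(Xw,Rw=None):
    p,r=tool(); Rw=Rw or r; print("shift",(r.inv().apply(np.array(Xw)-p)*1000).round(1).tolist(),"turn",(r.inv()*Rw).as_rotvec().round(3).tolist())
E
python3 - <<'E'
from h import *
K,T,p=cam("wrist"); P,r=tool(); print(K[0,0],r.inv().apply(T[:3,3]-P).round(3),(r.inv().as_matrix()@T[:3,:3]).round(2).tolist())
print(lw([-170,-60,230])); delta(lw([-170,-60,230]),lean(40))
# thumb theta fit
from fit import *
def th(t,y=-101): return [-58*np.sin(t)-29*np.cos(t),y,95-58*np.cos(t)+29*np.sin(t)]
for o in [t(557,200),s(541,408)]:
  for a in (1.0,1.2,1.4,1.57,1.7,1.9): print(o[0],a,(proj(o[0],W(L,th(a)),P[o[0]])-o[1]).round(1) if 0 else (proj(o[0],W(L,th(a)),cam(o[0]))-o[1]).round(1))
E
```

```text
340.54821225766386 [ 0.067  0.001 -0.143] [[0.0, 0.96, 0.26], [1.0, -0.0, -0.0], [-0.0, 0.26, -0.96]]
[ 0.42211761 -0.14412216  0.23      ]
shift [-446.0, -567.2, 1.3] turn [-0.289, -0.658, -0.791]
lane [ 0.5452 -0.0124  0.48  ]
[[-0.6, -0.6], [0.7, -1.3], [-1.4, 0.1], [0.4, 0.8], [-0.5, -0.4], [-0.9, -0.3], [0.9, -0.1], [-1.7, 0.3], [-0.4, 1.7], [3.9, -6.4], [-0.7, 0.5], [0.6, 1.2]]
top 1.0 [-0.1  2.5]
top 1.2 [0.4 1.4]
top 1.4 [ 0.4 -0.4]
top 1.57 [ 0.2 -2.5]
top 1.7 [-0.3 -4.3]
top 1.9 [-1.3 -7.6]
scene 1.0 [-1.5  6.2]
scene 1.2 [-1.5  3.6]
scene 1.4 [-0.9  0.5]
scene 1.57 [-0.1 -2.6]
scene 1.7 [ 0.7 -5.2]
scene 1.9 [ 2.3 -9.3]
```

Emit:
step_arm(moves=[[[-230,-290,0],[-0.1,-0.3,-0.4],20],[[-230,-290,0],[-0.1,-0.3,-0.4],0],[[-230,-290,0],[-0.1,-0.3,-0.4],0],[[-230,-290,0],[-0.1,-0.3,-0.4],0],[[-230,-290,0],[-0.1,-0.3,-0.4],0],[[-230,-290,0],[-0.1,-0.3,-0.4],0],[[-230,-290,0],[-0.1,-0.3,-0.4],0],[[-230,-290,0],[-0.1,-0.3,-0.4],0]])

```text
clock: 0.87
tcp_pos: [0.3006, 0.2236, 0.2313]
orientation: [0.155, -0.03, 0.987, 0.024]
wrist_force: [0.9, -0.0, -0.6]
finger_gap: 0.0005
grip_force: 0.0
```

```bash
python3 - <<'E'
from h import *
delta(lw([-170,-60,230]),lean(40)); s=telemetry.get_state(); print(s["joint_pos"],s["tcp_pos"])
E
```

```text
shift [-96.2, -374.7, 17.8] turn [-0.169, -0.372, -0.382]
[ 0.50491383 -0.32397439 -0.63846923  0.95634867 -0.09905893  0.4301023 ] [0.30063781 0.22364676 0.23130484]
```

Emit:
step_arm(moves=[[[-96,-375,18],[-0.17,-0.37,-0.38],0],[[-96,-375,18],[-0.17,-0.37,-0.38],0],[[-96,-375,18],[-0.17,-0.37,-0.38],0],[[-96,-375,18],[-0.17,-0.37,-0.38],0],[[-96,-375,18],[-0.17,-0.37,-0.38],0],[[-96,-375,18],[-0.17,-0.37,-0.38],0],[[-96,-375,18],[-0.17,-0.37,-0.38],0],[[-96,-375,18],[-0.17,-0.37,-0.38],0]])

```text
clock: 1.53
tcp_pos: [0.3622, 0.0382, 0.2259]
orientation: [0.322, -0.217, 0.918, 0.082]
wrist_force: [0.5, 1.2, -1.5]
finger_gap: 0.0
grip_force: 0.0
```

```bash
python3 - <<'E'
from h import *
delta(lw([-170,-60,230]),lean(40)); delta(lw([-100,-101,170]),lean(40));s=telemetry.get_state(); print(s["joint_pos"],s["tcp_pos"])
E
```

```text
shift [18.6, -189.7, -22.6] turn [-0.0, -0.02, -0.016]
shift [1.1, -230.4, 68.0] turn [-0.0, -0.02, -0.016]
[-0.65329003 -0.53634405 -0.88129531  0.89687817  0.60405683 -1.01379308] [0.36222243 0.03821968 0.22594726]
```

Emit:
step_arm(moves=[[[1,-230,50],[0,-0.02,-0.016],0],[[1,-230,50],[0,-0.02,-0.016],0],[[1,-230,50],[0,-0.02,-0.016],0],[[1,-230,50],[0,-0.02,-0.016],0],[[1,-230,50],[0,-0.02,-0.016],0],[[1,-230,50],[0,-0.02,-0.016],0],[[1,-230,50],[0,-0.02,-0.016],0],[[1,-230,50],[0,-0.02,-0.016],0]])

```text
clock: 2.2
tcp_pos: [0.4929, -0.1534, 0.1817]
orientation: [0.329, -0.221, 0.914, 0.083]
wrist_force: [0.6, 0.7, 0.2]
finger_gap: 0.0
grip_force: 0.0
```

```bash
python3 - <<'E'
from h import *
p,r=tool(); print(wl(p)); delta(lw([-75,-101,135]),lean(40)); s=telemetry.get_state(); print(s["joint_pos"],s["tcp_pos"])
snap("wrist","w1.png",None,1.25)
print(proj("wrist",p), proj("wrist",lw([-62,-101,114])))
E
```

```text
[-111.4971756  -100.9438033   181.73842066]
shift [1.8, -0.2, 59.3] turn [0.003, -0.005, -0.006]
[-0.84338129  0.01468624 -0.6287245   0.72989746  0.6688079  -1.24934218] [ 0.49291632 -0.15342371  0.18173842]
[313.45063518 257.88737117] [314.32453075 198.95460159]
```

View pics/w1.png

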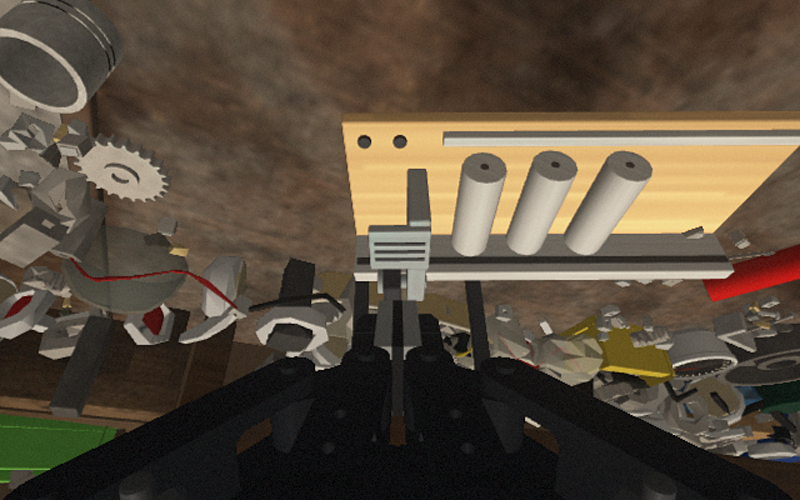

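```bash
python3 - <<'E'
from h import *
p,r=tool()
def tcp(t,h=10):
    k=h*np.clip((.873-t)/.4,-1,1); F=np.array([-58*np.sin(t)-29*np.cos(t),0,95-58*np.cos(t)+29*np.sin(t)]); c,s=np.cos(.698),np.sin(.698)
    return F-k*np.array([c,0,s])+[0,-99,0]
print("pre",(r.inv().apply(lw(tcp(1.4)-np.array([.643,0,-.766])*12)-p)*1000).round(1))
for t in np.arange(1.4,-.11,-.1): print(round(t,1),tcp(t).round(0),(r.inv().apply(lw(tcp(t))-p)*1000).round(1))
E
```

```text
pre [-4.4  0.3 72. ]
1.4 [-54. -99. 120.] [-4.4  0.3 84. ]
1.3 [-56. -99. 114.] [ 0.8  0.2 87.8]
1.2 [-58. -99. 106.] [ 7.4  0.2 92.2]
1.1 [-60. -99.  98.] [14.3  0.1 97. ]
1.0 [-62. -99.  90.] [2.060e+01 1.000e-01 1.022e+02]
0.9 [-63. -99.  82.] [ 26.4   0.  107.8]
0.8 [-63. -99.  74.] [ 31.7  -0.  113.7]
0.7 [-63. -99.  67.] [ 3.630e+01 -1.000e-01  1.198e+02]
0.6 [-62. -99.  59.] [ 4.030e+01 -1.000e-01  1.262e+02]
0.5 [-60. -99.  52.] [ 43.7  -0.2 132.6]
0.4 [-57. -99.  46.] [ 44.6  -0.2 139.1]
0.3 [-53. -99.  42.] [ 44.2  -0.2 145.5]
0.2 [-48. -99.  37.] [ 43.1  -0.2 151.9]
0.1 [-42. -99.  34.] [ 41.4  -0.2 158.2]
-0.0 [-37. -99.  31.] [ 39.1  -0.2 164.3]
-0.1 [-31. -99.  28.] [ 36.2  -0.2 170.1]
```

Emit:
step_arm(moves=[[[-2,1,36],[0,0,0],0],[[-4,1,70],[0,0,0],0],[[-4,1,79],[0,0,0],0],[[-4,1,85],[0,0,0],0],[[1,1,89],[0,0,0],0],[[7,1,93],[0,0,0],0],[[14,1,98],[0,0,0],0],[[14,1,98],[0,0,0],0]])

```text
clock: 2.92
tcp_pos: [0.5373, -0.1279, 0.0975]
orientation: [0.329, -0.221, 0.914, 0.082]
wrist_force: [0.8, 0.2, 1.0]
finger_gap: 0.0002
grip_force: 0.0
```

```bash
python3 - <<'E'
from h import *
p,r=tool(); print(wl(p)); snap("wrist","w2.png",(220,130,460,280),3)
E
```

```text
[-60.36311333 -98.80537476  97.51638415]
```

View pics/w2.png

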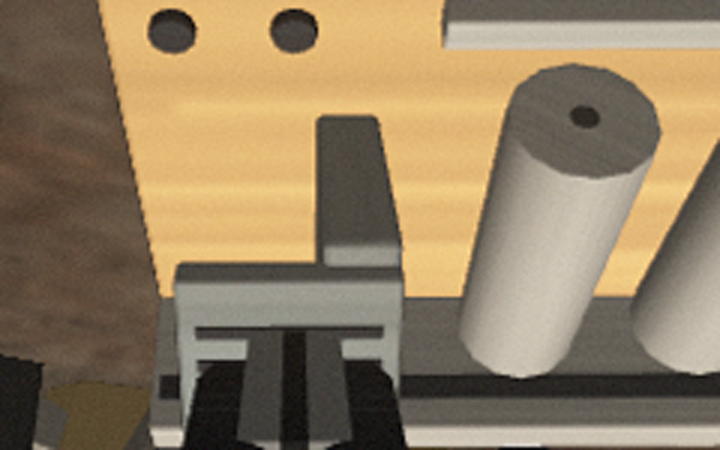

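Emit:
step_arm(moves=[[[7,0,5],[0,0,0],0],[[12,0,11],[0,0,0],0],[[18,0,17],[0,0,0],0],[[22,0,23],[0,0,0],0],[[26,0,29],[0,0,0],0],[[30,0,35],[0,0,0],0],[[31,0,42],[0,0,0],0],[[30,0,48],[0,0,0],0]])

```text
clock: 3.63
tcp_pos: [0.5443, -0.1238, 0.0406]
orientation: [0.329, -0.221, 0.914, 0.082]
wrist_force: [-4.2, -3.4, -1.9]
finger_gap: -0.0001
grip_force: 1.9
```

Emit:
step_arm(moves=[[[-1,0,6],[0,0,0],0],[[-3,0,12],[0,0,0],0],[[-5,0,17],[0,0,0],0],[[-6,0,19],[0,0,0],0]])

```text
clock: 3.97
tcp_pos: [0.5592, -0.1153, 0.03]
orientation: [0.329, -0.222, 0.914, 0.083]
wrist_force: [-4.2, -3.1, -3.0]
finger_gap: 0.0002
grip_force: 2.3
```

```bash
python3 - <<'E'
from h import *
p,r=tool(); print(wl(p)); print(Rl().inv().apply(telemetry.get_state()["wrist_force"]))
E
```

```text
[-35.12246701 -97.77750814  30.04502506]
[-5.10992031 -0.78011079 -3.03725374]
```

Emit:
step_arm(moves=[[[-1,0,1],[0,0,0],0],[[-3,0,2.5],[0,0,0],0],[[-4,0,3.5],[0,0,0],0],[[-4,0,3.5],[0,0,0],0]])

```text
clock: 4.3
tcp_pos: [0.5617, -0.1139, 0.03]
orientation: [0.327, -0.22, 0.915, 0.082]
wrist_force: [-20.7, -9.3, 6.3]
finger_gap: -0.0001
grip_force: 11.7
```

Emit:
step_arm(moves=[[[-4,0,3.5],[0,0,0],0],[[-4,0,3.5],[0,0,0],0],[[0,0,-20],[0,0,0],0],[[0,0,-60],[0,0,0],0],[[0,0,-100],[0,0,0],0],[[0,0,-140],[0,0,0],0],[[0,0,-160],[0,0,0],0],[[0,0,-160],[0,0,0],0]])

```text
clock: 4.97
tcp_pos: [0.4754, -0.1643, 0.1599]
orientation: [0.333, -0.222, 0.913, 0.078]
wrist_force: [0.8, -1.0, 0.9]
finger_gap: 0.0001
grip_force: 0.0
```

```bash
python3 - <<'E'
from h import *
p,r=tool(); print(wl(p)); snap("wrist","w3.png",None,1.25)
for X in ([-29,-101,37],[-25,-84,18],[25,-84,18],[-59,-70,20],[-70,-140,12],[62,-140,54],[62,190,54]): print(X,(proj("wrist",lw(X))*1.25).round())
delta(np.append(.5*np.add(lw([0,200,0])[:2],[.448,.389]),.23),down(1.693))
E
```

```text
[-132.04068544 -102.49583993  159.88759959]
[-29, -101, 37] [398. 230.]
[-25, -84, 18] [421. 214.]
[25, -84, 18] [418. 251.]
[-59, -70, 20] [444. 184.]
[-70, -140, 12] [341. 164.]
[62, -140, 54] [354. 309.]
[62, 190, 54] [732. 309.]
shift [-185.0, 402.6, 59.1] turn [0.665, 0.468, 1.837]
```

View pics/w3.png

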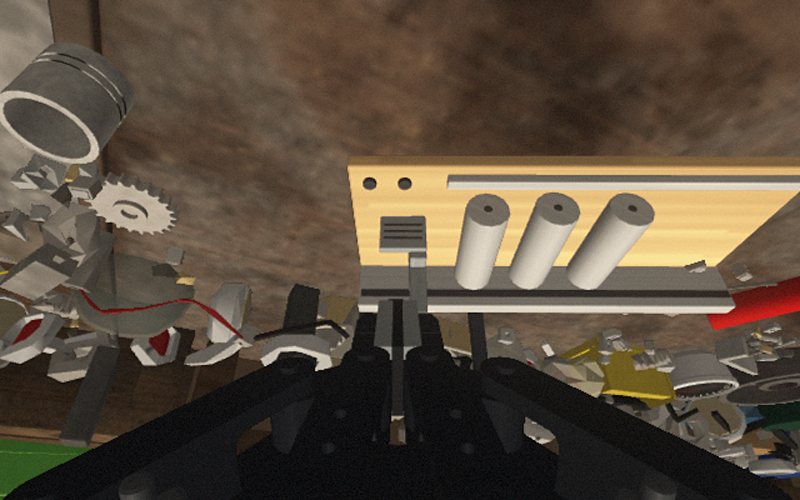

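Emit:
step_arm(moves=[[[-90,200,30],[0.33,0.23,0.92],0],[[-90,200,30],[0.33,0.23,0.92],0],[[-90,200,30],[0.33,0.23,0.92],0],[[-90,200,30],[0.33,0.23,0.92],70],[[-90,200,30],[0.33,0.23,0.92],70],[[-90,200,30],[0.33,0.23,0.92],70],[[-90,200,30],[0.33,0.23,0.92],70],[[-90,200,30],[0.33,0.23,0.92],70]])

```text
clock: 5.68
tcp_pos: [0.4596, 0.0602, 0.1894]
orientation: [0.228, 0.124, 0.964, 0.062]
wrist_force: [0.2, -0.6, -0.1]
finger_gap: 0.0603
grip_force: 0.0
```

```bash
sed -i 's/^LANE=.*/LANE=np.array([.5443,-.0106,.480])/' h.py; python3 - <<'E'
from h import *
s=telemetry.get_state(); print(s["joint_pos"],s["tcp_pos"])
delta([.43,.36,.2],down(1.693))
E
```

```text
[-0.1204966  -0.25461951 -0.76891491  0.59373264  0.11675191  0.16220957] [0.45962654 0.06015603 0.18941984]
shift [101.0, 284.0, -4.2] turn [0.422, 0.278, 1.17]
```

Emit:
step_arm(moves=[[[101,284,-4],[0.42,0.28,1.17],85],[[101,284,-4],[0.42,0.28,1.17],85],[[101,284,-4],[0.42,0.28,1.17],85],[[101,284,-4],[0.42,0.28,1.17],85],[[101,284,-4],[0.42,0.28,1.17],85],[[101,284,-4],[0.42,0.28,1.17],85],[[101,284,-4],[0.42,0.28,1.17],85],[[101,284,-4],[0.42,0.28,1.17],85]])

```text
clock: 6.35
tcp_pos: [0.4319, 0.3372, 0.1973]
orientation: [0.079, 0.5, 0.862, 0.023]
wrist_force: [1.0, 1.0, 1.0]
finger_gap: 0.0848
grip_force: 0.0
```

```bash
python3 - <<'E'
from h import *
s=telemetry.get_state(); print(s["joint_pos"],s["tcp_pos"])
delta([.448,.389,.2],down(1.693))
E
```

```text
[ 0.5825794   0.19106397 -0.211245    1.05611174 -0.12038348  1.62749164] [0.43192715 0.33720962 0.19732634]
shift [36.7, 39.9, -2.1] turn [0.14, 0.088, 0.396]
```

Emit:
step_arm(moves=[[[37,40,-2],[0.14,0.088,0.396],85],[[37,40,-2],[0.14,0.088,0.396],85],[[37,40,-2],[0.14,0.088,0.396],85],[[37,40,-2],[0.14,0.088,0.396],85],[[37,40,-2],[0.14,0.088,0.396],85]])

```text
clock: 6.77
tcp_pos: [0.4493, 0.3873, 0.1986]
orientation: [0.0, 0.661, 0.75, -0.001]
wrist_force: [0.0, -0.2, 0.2]
finger_gap: 0.085
grip_force: 0.0
```

```bash
python3 - <<'E'
from h import *
p,r=tool(); print(p, r.as_matrix().round(3).tolist()); snap("wrist","w4.png",None,1.25)
E
```

```text
[0.4493233  0.38734938 0.19863319] [[-0.125, 0.992, 0.0], [0.992, 0.125, -0.001], [-0.001, -0.0, -1.0]]
```

View pics/w4.png

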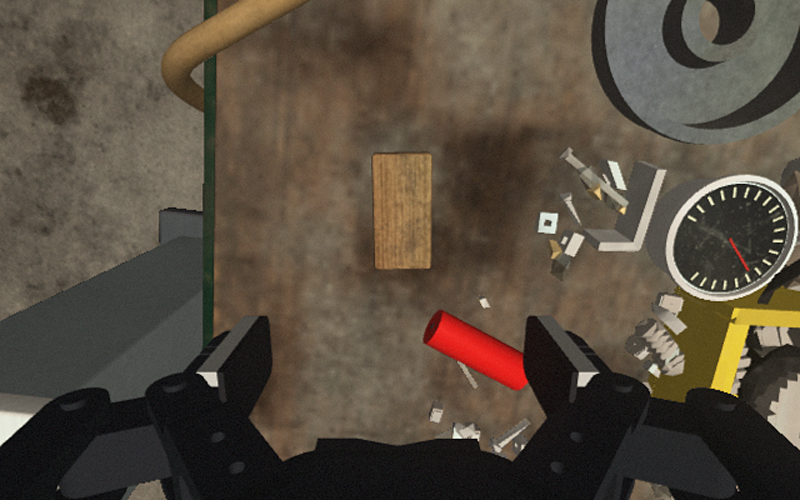

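```bash
python3 - <<'E'
from h import *
c=np.array([ray("wrist",np.array(u)/1.25,.022)[:2] for u in [(373,153),(431,152),(431,268),(376,268)]])
print(c.round(4).tolist()); m=c.mean(0); d=(c[0]+c[1]-c[2]-c[3]); a=np.arctan2(d[1],d[0]); print(m,a,np.linalg.norm(d)/2,np.linalg.norm(c[0]-c[1]))
g=m+.016*np.array([np.cos(a),np.sin(a)])  # grasp 16 mm toward +x tool
delta([*g,.05],down(a)); delta([*g,.004],down(a))
E
```

```text
[[0.425, 0.4378], [0.467, 0.4439], [0.4803, 0.3557], [0.4373, 0.3502]]
[0.45241383 0.39689247] 1.7152313977388514 0.08878722632324906 0.04248915413239527
shift [25.8, 4.2, 149.0] turn [0.001, 0.002, -0.017]
shift [25.9, 4.2, 195.0] turn [0.001, 0.002, -0.017]
```

Emit:
step_arm(moves=[[[26,4,40],[0,0,-0.017],85],[[26,4,80],[0,0,-0.017],85],[[26,4,120],[0,0,-0.017],85],[[26,4,155],[0,0,-0.017],85],[[26,4,180],[0,0,-0.017],85],[[26,4,195],[0,0,-0.017],85],[[26,4,195],[0,0,-0.017],85]])

```text
clock: 7.4
tcp_pos: [0.4466, 0.4101, 0.0013]
orientation: [0.001, 0.654, 0.756, -0.003]
wrist_force: [-0.6, -0.2, 0.5]
finger_gap: 0.085
grip_force: 0.0
```

Emit:
step_arm(moves=[[[0,0,0],[0,0,0],20],[[0,0,0],[0,0,0],20],[[0,0,0],[0,0,0],20],[[0,0,0],[0,0,0],20],[[0,0,0],[0,0,0],20],[[0,0,0],[0,0,0],20]], grip_force=40)

```text
clock: 7.9
tcp_pos: [0.4517, 0.4128, 0.0081]
orientation: [0.002, 0.655, 0.756, 0.002]
wrist_force: [-0.3, 0.7, 6.9]
finger_gap: 0.0439
grip_force: 41.6
```

Emit:
step_arm(moves=[[[0,0,-10],[0,0,0],20],[[0,0,-50],[0,0,0],20],[[0,0,-90],[0,0,0],20],[[0,0,-130],[0,0,0],20],[[0,0,-150],[0,0,0],20],[[0,0,-150],[0,0,0],20],[[0,0,-150],[0,0,0],20]])

```text
clock: 8.48
tcp_pos: [0.451, 0.4126, 0.1584]
orientation: [0.002, 0.655, 0.756, 0.002]
wrist_force: [-0.4, 0.0, -1.2]
finger_gap: 0.0438
grip_force: 41.1
```

```bash
python3 - <<'E'
from h import *
p,r=tool(); s=telemetry.get_state(); print(p,r.as_matrix().round(3).tolist(),s["joint_pos"],s["wrist_force"]); 
a=LANE[2]+np.pi/2; print(lw([0,230,150])); delta(lw([0,230,150]),down(a))
E
```

```text
[0.45096149 0.41256581 0.15837606] [[-0.142, 0.99, 0.006], [0.99, 0.142, 0.001], [-0.0, 0.006, -1.0]] [ 0.61118729  0.40731076  0.00240021  1.16048301 -0.00300448  2.03917864] [-0.4153409   0.02080098 -1.15200248]
[0.43809079 0.19340883 0.15      ]
shift [-215.1, -44.0, 8.2] turn [0.006, 0.001, -0.337]
```

Emit:
step_arm(moves=[[[-215,-44,8],[0,0,-0.337],20],[[-215,-44,8],[0,0,-0.337],20],[[-215,-44,8],[0,0,-0.337],20],[[-215,-44,8],[0,0,-0.337],20],[[-215,-44,8],[0,0,-0.337],20],[[-215,-44,8],[0,0,-0.337],20],[[-215,-44,8],[0,0,-0.337],20],[[-215,-44,8],[0,0,-0.337],20]])

```text
clock: 9.15
tcp_pos: [0.4364, 0.1922, 0.1473]
orientation: [0.001, 0.52, 0.854, -0.001]
wrist_force: [0.4, 0.0, -0.4]
finger_gap: 0.0438
grip_force: 41.1
```

```bash
python3 - <<'E'
from h import *
p,r=tool(); print(p,wl(p),r.as_matrix().round(3).tolist())
snap("wrist","w5.png",None,1.25)
for X in ([-59,190,20],[-59,-70,20],[62,190,54],[62,-140,54],[-70,190,12],[0,-84,28]): print(X,(proj("wrist",lw(X))*1.25).round())
E
```

```text
[0.43640472 0.19219146 0.14731513] [ -2.05768831 229.69878737 147.31512729] [[-0.46, 0.888, 0.001], [0.888, 0.46, -0.002], [-0.002, -0.0, -1.0]]
[-59, 190, 20] [311. 298.]
[-59, -70, 20] [328. 586.]
[62, 190, 54] [501. 319.]
[62, -140, 54] [475. 695.]
[-70, 190, 12] [298. 293.]
[0, -84, 28] [398. 609.]
```

View pics/w5.png

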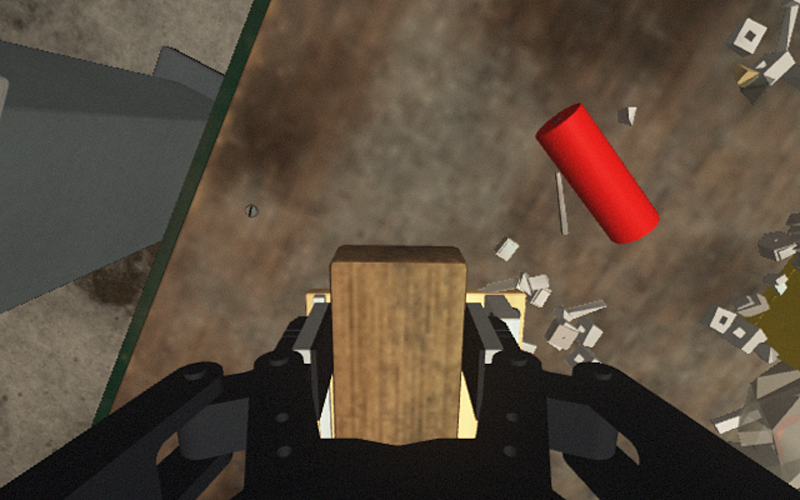

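```bash
python3 - <<'E'
from h import *
for u in [(305,291),(524,292)]: print(wl(ray("wrist",np.array(u)/1.25,.012)))
for u in [(331,262),(466,262)]: print(wl(ray("wrist",np.array(u)/1.25,.1473+.014)))
E
```

```text
[-64.9660977  191.77133773  12.        ]
[ 87.57672678 190.93912793  12.        ]
[-21.79229173 258.45467155 161.3       ]
[ 20.93202254 258.4311714  161.3       ]
```

```bash
python3 - <<'E'
from h import *
p=lw([1.6,1.4,0]); print(p)
open('h.py','a').write("LANE=np.array([%.4f,%.4f,.470])\n"%(p[0],p[1]))
E
python3 - <<'E'
from h import *
p,r=tool(); print(wl(p)); a=LANE[2]+np.pi/2
delta(lw([-1.6,166,147]),down(a)); delta(lw([-1.6,166,30]),down(a))
E
```

```text
[ 0.5450727  -0.00861936  0.        ]
[ -5.2265793  228.82861046 147.56934482]
shift [-62.9, 3.0, 0.7] turn [0.001, 0.002, 0.009]
shift [-62.6, 3.0, 117.7] turn [0.001, 0.002, 0.009]
```

Emit:
step_arm(moves=[[[-30,3,0],[0,0,0.009],20],[[-63,3,0],[0,0,0.009],20],[[-63,3,25],[0,0,0.009],20],[[-63,3,55],[0,0,0.009],20],[[-63,3,85],[0,0,0.009],20],[[-63,3,105],[0,0,0.009],20],[[-63,3,115],[0,0,0.009],20],[[-63,3,115],[0,0,0.009],20]])

```text
clock: 9.87
tcp_pos: [0.4671, 0.1391, 0.0309]
orientation: [-0.0, 0.522, 0.853, -0.002]
wrist_force: [-0.0, -0.3, -0.9]
finger_gap: 0.0439
grip_force: 41.1
```

```bash
python3 - <<'E'
from h import *
p,r=tool(); print(wl(p)); snap("scene","scene3.png",(215,140,395,285),4.1)
snap("wrist","w6.png",None,1.25)
E
```

```text
[ -2.63277606 166.99485743  30.85396633]
```

View pics/scene3.png

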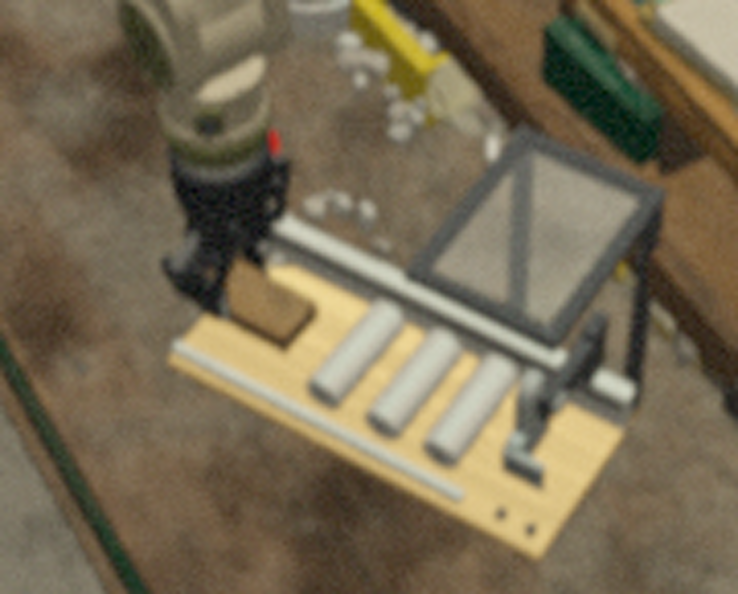

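Emit:
step_arm(moves=[[[0,0,4],[0,0,0],20],[[0,0,7],[0,0,0],20],[[0,0,9],[0,0,0],20],[[0,0,9],[0,0,0],20],[[0,0,9],[0,0,0],20]])

```text
clock: 10.38
tcp_pos: [0.4693, 0.1381, 0.0247]
orientation: [0.002, 0.523, 0.852, 0.0]
wrist_force: [0.4, 0.4, -1.6]
finger_gap: 0.0438
grip_force: 41.1
```

Emit:
step_arm(moves=[[[0,0,0.5],[0,0,0],20],[[0,0,1],[0,0,0],20],[[0,0,1.5],[0,0,0],20],[[0,0,2],[0,0,0],20],[[0,0,2],[0,0,0],20]])

```text
clock: 10.8
tcp_pos: [0.469, 0.1381, 0.0223]
orientation: [0.001, 0.523, 0.853, -0.0]
wrist_force: [0.4, 0.3, -0.9]
finger_gap: 0.044
grip_force: 41.1
```

Emit:
step_arm(moves=[[[0,0,0.5],[0,0,0],20],[[0,0,1],[0,0,0],20],[[0,0,1.5],[0,0,0],20],[[0,0,1.5],[0,0,0],20]])

```text
clock: 11.13
tcp_pos: [0.469, 0.1381, 0.0208]
orientation: [0.001, 0.523, 0.853, -0.0]
wrist_force: [-0.1, 0.3, -0.1]
finger_gap: 0.044
grip_force: 41.1
```

Emit:
step_arm(moves=[[[0,0,0.5],[0,0,0],20],[[0,0,1],[0,0,0],20],[[0,0,1],[0,0,0],20]])

```text
clock: 11.38
tcp_pos: [0.4692, 0.1381, 0.0202]
orientation: [0.002, 0.523, 0.853, -0.0]
wrist_force: [-1.0, -0.2, 2.7]
finger_gap: 0.0438
grip_force: 41.4
```

```bash
python3 - <<'E'
from h import *
p,r=tool(); print(wl(p)); delta(lw([-1.6,73,21]),down(LANE[2]+np.pi/2))
E
```

```text
[ -1.24360295 165.15338768  20.17194639]
shift [-92.2, -0.4, -0.6] turn [0.002, 0.003, 0.001]
```

Emit:
step_arm(moves=[[[0,0,-0.8],[0,0,0],20],[[-4,0,-0.8],[0,0,0],20],[[-8,0,-0.8],[0,0,0],20],[[-12,0,-0.8],[0,0,0],20],[[-15,0,-0.8],[0,0,0],20],[[-18,0,-0.8],[0,0,0],20],[[-20,0,-0.8],[0,0,0],20],[[-22,0,-0.8],[0,0,0],20]])

```text
clock: 12.05
tcp_pos: [0.4792, 0.1182, 0.0207]
orientation: [0.001, 0.523, 0.852, -0.0]
wrist_force: [0.5, 0.4, -0.6]
finger_gap: 0.0439
grip_force: 41.1
```

Emit:
step_arm(moves=[[[-2,0,0],[0,0,0],20],[[-4,0,0],[0,0,0],20],[[-6,0,0],[0,0,0],20],[[-8,0,0],[0,0,0],20],[[-10,0,0],[0,0,0],20],[[-12,0,0],[0,0,0],20],[[-14,0,0],[0,0,0],20],[[-16,0,0],[0,0,0],20]])

```text
clock: 12.72
tcp_pos: [0.4864, 0.1041, 0.0208]
orientation: [0.002, 0.523, 0.853, -0.0]
wrist_force: [-0.0, 0.0, -1.1]
finger_gap: 0.0438
grip_force: 41.2
```

```bash
python3 - <<'E'
from h import *
p,r=tool(); print(wl(p),Rl().inv().apply(telemetry.get_state()["wrist_force"])); delta(lw([-1.6,73,21]),down(LANE[2]+np.pi/2))
E
```

```text
[ -1.26838091 127.01254077  20.83550882] [-0.02182928  0.05425835 -1.08791789]
shift [-54.0, -0.4, -0.0] turn [0.001, 0.003, 0.001]
```

Emit:
step_arm(moves=[[[-2,0,0],[0,0,0],20],[[-4,0,0],[0,0,0],20],[[-6,0,0],[0,0,0],20],[[-8,0,0],[0,0,0],20],[[-10,0,0],[0,0,0],20],[[-12,0,0],[0,0,0],20],[[-14,0,0],[0,0,0],20],[[-16,0,0],[0,0,0],20]])

```text
clock: 13.38
tcp_pos: [0.4937, 0.0898, 0.0209]
orientation: [0.002, 0.523, 0.853, -0.0]
wrist_force: [-0.1, 1.0, -0.3]
finger_gap: 0.0438
grip_force: 41.2
```

Emit:
step_arm(moves=[[[-2,0,0],[0,0,0],20],[[-4,0,0],[0,0,0],20],[[-6,0,0],[0,0,0],20],[[-8,0,0],[0,0,0],20],[[-10,0,0],[0,0,0],20],[[-12,0,0],[0,0,0],20],[[-14,0,0],[0,0,0],20],[[-16,0,0],[0,0,0],20]])

```text
clock: 14.05
tcp_pos: [0.5008, 0.0757, 0.0209]
orientation: [0.001, 0.523, 0.853, -0.0]
wrist_force: [-1.2, 2.6, -0.3]
finger_gap: 0.0433
grip_force: 41.2
```

```bash
python3 - <<'E'
from h import *
p,r=tool(); print(wl(p),Rl().inv().apply(telemetry.get_state()["wrist_force"]))
E
```

```text
[-1.33754501 95.21678852 20.88282663] [ 0.07065614  2.84426162 -0.28265408]
```

Emit:
step_arm(moves=[[[-1.5,0,0],[0,0,0],20],[[-3,0,0],[0,0,0],20],[[-4.5,0,0],[0,0,0],20],[[-6,0,0],[0,0,0],20],[[-7.5,0,0],[0,0,0],20],[[-9,0,0],[0,0,0],20],[[-10.5,0,0],[0,0,0],20],[[-12,0,0],[0,0,0],20]])

```text
clock: 14.72
tcp_pos: [0.5063, 0.0649, 0.0209]
orientation: [0.002, 0.523, 0.853, -0.0]
wrist_force: [-1.4, 0.3, 0.6]
finger_gap: 0.0439
grip_force: 41.2
```

Emit:
step_arm(moves=[[[-0.5,0,0],[0,0,0],20],[[-1,0,0],[0,0,0],20],[[-1.5,0,0],[0,0,0],20],[[-2,0,0],[0,0,0],20],[[-2.5,0,0],[0,0,0],20],[[-3,0,0],[0,0,0],20],[[-3.5,0,0],[0,0,0],20],[[-4,0,0],[0,0,0],20]])

```text
clock: 15.38
tcp_pos: [0.508, 0.0615, 0.0209]
orientation: [0.001, 0.523, 0.853, -0.0]
wrist_force: [-1.3, 1.6, 0.1]
finger_gap: 0.0439
grip_force: 41.3
```

```bash
python3 - <<'E'
from h import *
p,r=tool(); print(wl(p),Rl().inv().apply(telemetry.get_state()["wrist_force"]))
E
```

```text
[-1.29842085 79.27878306 20.94386583] [-0.46632358  1.9861046   0.13901599]
```

Continue slowly, with small steps, until the force rises.

Emit:
step_arm(moves=[[[-0.5,0,0],[0,0,0],20],[[-1,0,0],[0,0,0],20],[[-1.5,0,0],[0,0,0],20],[[-2,0,0],[0,0,0],20],[[-2.5,0,0],[0,0,0],20],[[-3,0,0],[0,0,0],20]])

```text
clock: 15.88
tcp_pos: [0.5095, 0.0587, 0.021]
orientation: [0.002, 0.523, 0.853, -0.0]
wrist_force: [-1.8, 1.2, 0.7]
finger_gap: 0.0438
grip_force: 41.3
```

Emit:
step_arm(moves=[[[-0.5,0,0],[0,0,0],20],[[-1,0,0],[0,0,0],20],[[-1.5,0,0],[0,0,0],20]])

```text
clock: 16.13
tcp_pos: [0.5102, 0.0574, 0.021]
orientation: [0.002, 0.523, 0.853, -0.0]
wrist_force: [-1.2, 1.4, 0.7]
finger_gap: 0.0441
grip_force: 41.3
```

Emit:
step_arm(moves=[[[-0.4,0,0],[0,0,0],20],[[-0.8,0,0],[0,0,0],20],[[-1.2,0,0],[0,0,0],20],[[-1.6,0,0],[0,0,0],20]])

```text
clock: 16.47
tcp_pos: [0.5109, 0.056, 0.021]
orientation: [0.002, 0.523, 0.853, -0.0]
wrist_force: [-1.3, 2.1, -0.6]
finger_gap: 0.0441
grip_force: 41.3
```

Emit:
step_arm(moves=[[[-0.4,0,0],[0,0,0],20],[[-0.8,0,0],[0,0,0],20],[[-1.2,0,0],[0,0,0],20]])

```text
clock: 16.72
tcp_pos: [0.5112, 0.055, 0.0208]
orientation: [0.001, 0.523, 0.853, -0.0]
wrist_force: [0.6, 1.5, -1.9]
finger_gap: 0.0441
grip_force: 41.0
```

Emit:
step_arm(moves=[[[-0.4,0,0],[0,0,0],20],[[-0.8,0,0],[0,0,0],20],[[-1.2,0,0],[0,0,0],20],[[-1.2,0,0],[0,0,0],20]])

```text
clock: 17.05
tcp_pos: [0.5111, 0.0543, 0.0206]
orientation: [0.001, 0.523, 0.853, -0.0]
wrist_force: [-1.5, 4.5, -1.3]
finger_gap: 0.0436
grip_force: 41.0
```

Emit:
step_arm(moves=[[[-0.4,0,0],[0,0,0],20],[[-0.8,0,0],[0,0,0],20],[[-0.8,0,0],[0,0,0],20]])

```text
clock: 17.3
tcp_pos: [0.5111, 0.0542, 0.0206]
orientation: [0.0, 0.522, 0.853, 0.0]
wrist_force: [-2.2, 6.4, -1.5]
finger_gap: 0.0435
grip_force: 41.1
```

```bash
python3 - <<'E'
from h import *
p,r=tool(); print(wl(p),Rl().inv().apply(telemetry.get_state()["wrist_force"]))
E
```

```text
[-1.86181149 71.40565629 20.56121608] [ 0.87856957  6.68446049 -1.45037304]
```

Emit:
step_arm(moves=[[[-0.5,0,0],[0,0,0],20],[[-0.9,0,0],[0,0,0],20],[[-0.9,0,0],[0,0,0],20],[[-0.9,0,0],[0,0,0],20],[[-0.9,0,0],[0,0,0],20],[[-0.9,0,0],[0,0,0],20]])

```text
clock: 17.8
tcp_pos: [0.5111, 0.0541, 0.0205]
orientation: [-0.001, 0.522, 0.853, 0.001]
wrist_force: [-2.7, 8.6, -0.6]
finger_gap: 0.0439
grip_force: 41.2
```

```bash
python3 - <<'E'
from h import *
p,r=tool(); print(wl(p),Rl().inv().apply(telemetry.get_state()["wrist_force"]))
E
```

```text
[-1.94993971 71.29499455 20.48961416] [ 1.52026671  8.86420285 -0.57207339]
```

Emit:
step_arm(moves=[[[-0.6,0,0],[0,0,0],20],[[-1.2,0,0],[0,0,0],20],[[-1.2,0,0],[0,0,0],20],[[-1.2,0,0],[0,0,0],20],[[-1.2,0,0],[0,0,0],20],[[-1.2,0,0],[0,0,0],20],[[-1.2,0,0],[0,0,0],20],[[-1.2,0,0],[0,0,0],20]])

```text
clock: 18.47
tcp_pos: [0.511, 0.0539, 0.0204]
orientation: [-0.001, 0.522, 0.853, 0.001]
wrist_force: [-4.5, 11.8, 0.7]
finger_gap: 0.0439
grip_force: 41.2
```

Emit:
step_arm(moves=[[[1,0,0.2],[0,0,0],20],[[2,0,0.4],[0,0,0],20],[[3,0,0.6],[0,0,0],20],[[3,0,0.6],[0,0,0],20],[[3,0,0.6],[0,0,0],20]])

```text
clock: 18.88
tcp_pos: [0.5111, 0.0543, 0.0202]
orientation: [0.001, 0.523, 0.853, -0.0]
wrist_force: [-3.3, 3.8, 0.3]
finger_gap: 0.0435
grip_force: 41.3
```

```bash
python3 - <<'E'
from h import *
p,r=tool(); print(wl(p),Rl().inv().apply(telemetry.get_state()["wrist_force"]))
E
```

```text
[-1.79359273 71.4366765  20.1989857 ] [-1.24966642  4.93160796  0.29954173]
```

Emit:
step_arm(moves=[[[0.6,0,0.3],[0,0,0],20],[[1.2,0,0.3],[0,0,0],20],[[1.2,0,0.3],[0,0,0],20]])

```text
clock: 19.13
tcp_pos: [0.5114, 0.0545, 0.0202]
orientation: [0.002, 0.523, 0.852, -0.001]
wrist_force: [-3.1, 0.0, 2.3]
finger_gap: 0.0439
grip_force: 41.5
```

Emit:
step_arm(moves=[[[0,0,0],[0,0,0],45],[[0,0,0],[0,0,0],47],[[0,0,0],[0,0,0],50],[[0,0,0],[0,0,0],54],[[0,0,0],[0,0,0],58],[[0,0,0],[0,0,0],60],[[0,0,0],[0,0,0],60]], grip_force=20)

```text
clock: 19.72
tcp_pos: [0.5116, 0.0549, 0.0202]
orientation: [0.002, 0.523, 0.852, -0.0]
wrist_force: [-0.1, -0.7, 0.3]
finger_gap: 0.0602
grip_force: 0.0
```

```bash
python3 - <<'E'
from h import *
p,r=tool(); print(wl(p),Rl().inv().apply(telemetry.get_state()["wrist_force"]))
E
```

```text
[-1.0462802  71.80753473 20.15877699] [-0.39843196 -0.57832664  0.25441507]
```

Lift straight up, then back away and measure.

Emit:
step_arm(moves=[[[0,0,-10],[0,0,0],60],[[0,0,-30],[0,0,0],60],[[0,0,-60],[0,0,0],60],[[0,0,-100],[0,0,0],60],[[20,0,-130],[0,0,0],60],[[50,0,-150],[0,0,0],60],[[50,0,-150],[0,0,0],60],[[50,0,-150],[0,0,0],60]])

```text
clock: 20.38
tcp_pos: [0.489, 0.1008, 0.1722]
orientation: [0.003, 0.522, 0.853, 0.001]
wrist_force: [0.7, -0.2, -0.4]
finger_gap: 0.0602
grip_force: 0.0
```

```bash
python3 - <<'E'
from h import *
p,r=tool(); print(wl(p))
im=imaging.read_camera("wrist"); P=cam("wrist"); cv2.imwrite("pics/w7.png",im[:,:,::-1])
# rectified height slice z=.034 (block top), lane x -60..60, y -90..130, text profile along x=-1
for x in (-15,0,15):
    row=[]
    for y in range(-40,130,2):
        u=proj("wrist",lw([x,y,40]),P); 
        row.append("%d:%s"%(y,im[int(round(u[1])),int(round(u[0]))].tolist()) if 0<=u[0]<640 and 0<=u[1]<400 else "")
    if x==0: print(proj("wrist",lw([0,-40,40]),P),proj("wrist",lw([0,100,34]),P)); print(" ".join(row))
E
```

```text
[ -0.52013194 122.94999916 172.1730555 ]
[317.66376774 356.2743466 ] [318.03403042 214.60901517]
-40:[79, 80, 73] -38:[175, 181, 165] -36:[186, 189, 174] -34:[187, 192, 176] -32:[186, 191, 176] -30:[178, 184, 169] -28:[177, 177, 166] -26:[167, 163, 149] -24:[157, 150, 136] -22:[144, 135, 122] -20:[125, 120, 109] -18:[113, 106, 95] -16:[99, 93, 82] -14:[180, 174, 159] -12:[186, 182, 171] -10:[182, 185, 169] -8:[187, 188, 171] -6:[186, 190, 174] -4:[190, 195, 181] -2:[185, 186, 177] 0:[181, 186, 175] 2:[181, 178, 169] 4:[173, 169, 156] 6:[169, 159, 147] 8:[153, 143, 130] 10:[144, 132, 122] 12:[127, 119, 108] 14:[113, 106, 95] 16:[98, 96, 86] 18:[130, 96, 64] 20:[130, 99, 64] 22:[125, 96, 63] 24:[124, 96, 59] 26:[105, 80, 54] 28:[112, 87, 56] 30:[106, 82, 53] 32:[101, 80, 53] 34:[98, 78, 53] 36:[105, 83, 55] 38:[106, 86, 53] 40:[113, 88, 57] 42:[105, 82, 52] 44:[109, 87, 60] 46:[111, 85, 57] 48:[120, 96, 64] 50:[115, 91, 61] 52:[119, 92, 58] 54:[129, 98, 59] 56:[128, 100, 65] 58:[134, 104, 67] 60:[130, 100, 63] 62:[130, 102, 64] 64:[131, 102, 67] 66:[129, 102, 65] 68:[130, 102, 64] 70:[124, 96, 61] 72:[129, 100, 65] 74:[124, 96, 63] 76:[118, 92, 58] 78:[121, 98, 66] 80:[127, 104, 69] 82:[132, 106, 69] 84:[131, 101, 65] 86:[118, 95, 63] 88:[108, 84, 55] 90:[115, 91, 62] 92:[118, 92, 60] 94:[112, 89, 56] 96:[114, 92, 61] 98:[113, 88, 58] 100:[110, 90, 59] 102:[101, 77, 52] 104:[61, 43, 28] 106:[56, 44, 25] 108:[38, 31, 20] 110:[221, 191, 123] 112:[222, 190, 120] 114:[221, 191, 120] 116:[225, 192, 125] 118:[222, 193, 123] 120:[224, 193, 124] 122:[222, 191, 124] 124:[225, 194, 123] 126:[222, 190, 121] 128:[223, 191, 123]
```

Emit:
step_arm(moves=[[[0,0,-30],[0,0,0],60],[[0,0,-50],[0,0.1,0],60],[[0,0,-80],[0,0.2,0],60],[[0,0,-80],[0,0.3,0],60],[[0,0,-80],[0,0.35,0],60],[[0,0,-80],[0,0.35,0],60]])

```text
clock: 20.93
tcp_pos: [0.4889, 0.0974, 0.2476]
orientation: [-0.149, 0.517, 0.838, 0.09]
wrist_force: [0.7, -0.7, -0.6]
finger_gap: 0.0603
grip_force: 0.0
```

```bash
cat > prof.py <<'E'
from h import *
P=cam("wrist"); im=imaging.read_camera("wrist")
print(wl(tool()[0]),[proj("wrist",lw([0,y,40]),P).round() for y in (-90,0,100)])
g=cv2.cvtColor(im,cv2.COLOR_RGB2GRAY).astype(np.float32)
for x in (-35,-18,0,18,35):
    ys=np.arange(-100,125,1.); uv=np.array([proj("wrist",lw([x,y,40]),P) for y in ys],np.float32)
    v=cv2.remap(g,uv[:,:1],uv[:,1:],cv2.INTER_LINEAR).ravel(); d=np.diff(v)
    print(x,[(int(ys[i]),int(d[i])) for i in range(1,len(d)-1) if abs(d[i])>18 and abs(d[i])>=abs(d[i-1]) and abs(d[i])>abs(d[i+1])])
E
python3 prof.py
```

```text
[ -2.19792547 120.74223435 247.78367705] [array([320., 451.]), array([320., 359.]), array([320., 261.])]
-35 [(8, 90), (11, -18), (14, 80)]
-18 [(5, 101), (12, -20), (100, -39), (102, 70)]
0 [(3, 73), (11, -20), (13, 19), (100, -28), (102, 123)]
18 [(6, 80), (13, 21), (100, -41), (102, 113)]
35 [(8, 52), (15, 67)]
```

Emit:
step_arm(moves=[[[0,0,0],[0,-0.7,0],60],[[0,0,0],[0,-0.7,0],60],[[0,0,0],[0,-0.7,0],60],[[0,0,0],[0,-0.7,0],60],[[0,0,0],[0,-0.7,0],60],[[0,0,0],[0,-0.7,0],60],[[0,0,0],[0,-0.7,0],60]])

```text
clock: 21.57
tcp_pos: [0.4857, 0.1023, 0.2489]
orientation: [0.151, 0.512, 0.84, -0.092]
wrist_force: [-1.3, 1.4, -0.4]
finger_gap: 0.0603
grip_force: 0.0
```

```bash
python3 prof.py
```

```text
[ -2.393626   125.05579885 249.10404616] [array([318., 261.]), array([319., 207.]), array([320., 126.])]
-35 [(-49, 27), (-17, 37), (21, 47)]
-18 [(-80, 53), (-49, 27), (-17, 41), (103, -22), (111, 62)]
0 [(-80, 49), (-49, 34), (-17, 37), (110, 140)]
18 [(-80, 48), (-49, 33), (-17, 35), (102, -32), (110, 105)]
35 [(-48, 33), (-16, 36), (21, 102)]
```

```bash
python3 - <<'E'
from h import *
P=cam("wrist"); im=imaging.read_camera("wrist"); g=cv2.cvtColor(im,cv2.COLOR_RGB2GRAY).astype(np.float32)
for y,z in ((-68,44),(-36,44),(-4,44),(40,34),(80,34)):
    xs=np.arange(-64,64,1.); uv=np.array([proj("wrist",lw([x,y,z]),P) for x in xs],np.float32)
    v=cv2.remap(g,uv[:,:1],uv[:,1:],cv2.INTER_LINEAR).ravel(); d=v[2:]-v[:-2]
    print(y,[(int(xs[i+1]),int(d[i])) for i in range(1,len(d)-1) if abs(d[i])>25 and abs(d[i])>=abs(d[i-1]) and abs(d[i])>abs(d[i+1])])
E
```

```text
-68 [(-61, 113), (-50, -89), (-46, 96), (52, -100), (59, 116)]
-36 [(-61, 105), (-58, -27), (-56, 31), (-50, -58), (-48, 51), (52, -108), (59, 128)]
-4 [(-62, 115), (-51, -54), (-48, 43), (-46, -26), (52, -104), (59, 121)]
40 [(-52, -57), (-50, 53), (-24, -103), (21, 103), (53, -101), (57, 25), (60, 125)]
80 [(-61, -44), (-59, 66), (-53, -44), (-23, -88), (-17, -26), (22, 83), (53, -106), (60, 108)]
```

```bash
python3 -c "
from workcell import env
print(env.hand_in())"
```

```text
the job is handed in; nothing more can be done
None
```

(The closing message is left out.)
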